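# Rack the lint shavers battery end down

### The job

Put both lint shavers in the sloping charging rack, one in each bay, each lying along its bay with its heavy (battery) end down at the stop. Both ends look alike under their caps: lifting a shaver by its middle shows which end is heavy. Leave the clothes brush, the tape roll and the jar where they are.

Things in the scene. Friction and masses are not known exactly. Their poses are not given: they have to be found in the camera images.
- shaver1: lint shaver lying flat, roughly along y: bar 160 long (x) x 32 wide x 34 tall, white, same grey cap on both ends, grey band round its middle. Origin: centre of underside. 0.28 kg, 0.18 of it snug inside one end, 52 mm from the middle; which end is drawn each time, not visible, not told by its axes. Lifted at the middle it pulls to that side with 0.09 N m; a 45 N grip holds it level.
- shaver2: the other lint shaver, the same in size, look and mass: bar 160 long (x) x 32 wide x 34 tall, lying flat, roughly along y, near the first. Origin: centre of underside, at mid-length. Its heavy end is drawn on its own, is not visible and is not told by its axes. The wrist moment or its sag in a light grip at mid-length tells it.
- rack: grey charging rack fixed to the counter, 190 deep (x) x 214 wide (y), with a deck that slopes down towards the robot at 25 degrees (deck surface 26 mm above the counter at its low edge, 106 mm at its high edge); two bays side by side, a black strip in each. Origin: centre of the underside; x level, from the low to the high side; z up.
- bay_left (a point): left (+y) bay of the rack, seen from the robot. Point on the deck on the bay's centre line, under a shaver's middle when its end touches the stop. x up the slope, y across to the left, z square to the deck. Stop: lip 22 high, 80 mm down-slope of here. Two ribs 12 high leave 56 mm width along the lowest 42 mm; beyond, the deck is clear to 102 mm up-slope of here. Bay centres 100 mm apart.
- bay_right (a point): right (-y) bay of the rack, seen from the robot. Point on the deck on the bay's centre line, under a shaver's middle when its end touches the stop. x up the slope, y across to the left, z square to the deck. Stop: lip 22 high, 80 mm down-slope of here. Two ribs 12 high leave 56 mm width along the lowest 42 mm; beyond, the deck is clear to 102 mm up-slope of here. Bay centres 100 mm apart.
- clothes_brush: bystander: clothes brush lying among the shavers, bristles down, brown wooden back 160 long (x) x 46 wide, 34 tall over all. Origin: centre of the underside.
- tape_roll: bystander: roll of clear tape lying flat, 90 across, 45 tall. Origin: centre of the underside.
- button_jar: bystander: closed glass jar standing upright, 64 across, 65 tall. Origin: centre of the underside.
Things that resemble listed ones, but are neither listed nor needed, are in the scene too. Leave any yellow look-alike of the shaver2 alone.

How it is judged:
By the outcome, as a careful person would: the job done as asked, in the order asked, and still so for the second after the job is handed in, with the robot touching nothing.
It also fails if it takes over 64 s, if anything falls off the work surface, if the arm or the gripper's body presses on something with over 40 N, if the wrist force passes 120 N, or if a joint passes its speed limit or range.

### The arm

A 6-joint arm with a two-finger parallel gripper is mounted at the origin on the work surface. World frame = base frame: x ahead of the robot, y to its left, z up, the work surface at z = 0. Lengths are in m, angles in rad, forces in N, time in s.
With the tool pointing down it reaches from about 0.325 to 0.925 m from the base axis. Payload 3.1 kg.
Tool frame: the origin (TCP) lies at the very end of the fingers, on their centre line; the grasp point (between the pads) lies 19 mm behind it (robot.grip_depth is the distance from the TCP to the grasp point, in m); z points along the fingers, y is the line along which they close (so a half turn about z gives the same grasp; the last joint's range is limited). The gripper opens to 85 mm and grips with 20 to 120 N. Pads are 22 mm wide; open, the fingers measure 114 mm over their backs; the gripper's body (76 mm by 85 mm) begins 54 mm behind the grasp point. The pads swing forward as they close: fully open they stand 13 mm farther back than shut.
Start: joints at [-1.397, 0.217, 1.613, -0, 1.311, -0.112], TCP at [0.176, -0.6, 0.231] pointing down, gripper open.
Joint ranges: [-2.75, 2.75], [-0.78, 2.1], [0.31, 2.55], [-1.13, 4.27], [0.13, 2.63], [-2.58, 2.58]. Speed limits (rad/s): [2.79, 2.79, 3.14, 3.14, 3.14, 3.14].

### API

Orientations are given as [roll, pitch, yaw] about the fixed x, y, z axes, in that order (R = Rz(yaw) Ry(pitch) Rx(roll)).
In Python, from station import get_obs, optics, ticket, robot gives the robot as it stands.
- The arm moves only by the tool drive_tool, never from a script. Its argument "increments" is a list of rows, each a list of 2 entries, a list of its own where there are three numbers: the shift along the tool's x, y, z in mm, then the turn about the tool's z in rad. In form: [[[x, y, z], yaw], ...]. A call has 1 to 10 rows; each row is the pose to reach, as a shift and turn from the pose commanded when the call began, along the tool's axes at that moment; what a row does not reach only later rows make up. A row lasts 1/10 s, in which the tool goes at most 50 mm and 8.59 degrees, less where a joint would pass 70% of its speed; a pose out of reach is approached as far as the arm can. A call with a gripper value outside its range is refused whole. "gripper" is the closure, from -1 (fully open) to 1 (shut), set as the call begins (left out, the last holds). The fingers move at their own pace and stop on an object; "force" is the grip in N (left out, the last holds). Time passes only in rows, so rows that repeat a pose let the fingers close. It gives the time, the measured TCP pose, the force, the opening and the grip force at its end, in the units of the state.
- get_obs(): the state, without advancing time (a new reading comes with each control period).
- optics.camera(name): name is "scene" or "top" or "wrist"; returns a dict with "color" (480x640x3 uint8, red, green, blue), "camera_matrix" (3x3 intrinsics, pixels), "rvec" (rotation vector, rad) and "tvec" (3), from world to camera coordinates, as OpenCV has them. Camera axes: x right, y down, z forward; pixel columns grow to the right and rows downward; lengths in m; the calibration is good to about 2 mm. A picture is of the moment at which its call begins. There is no depth.
- ticket.job_done(): hands the job in; it is judged then, once.
Trained networks look in a picture, given as the dict that the camera call returned (one of the last four; its "shot" number tells which), for a name from the list of things; names that differ only in an ending like _2 or _b are one class to them, and where a whole thing is asked for, a point or a joint stands for the part that bears it (a point fixed in the world has none). Each returns a list of dicts, best first, with "confidence" (0 to 1); they miss things now and then, are a little off and sometimes report something else, mostly with a low value. They report only what shows in the picture. A call takes as long as a camera call. They do not tell look-alikes from the thing itself.
- optics.silhouettes(label, picture): "mask" (480x640 bool, what is visible of it) and "bbox" ([centre column, centre row, width, height] in pixels, round what is visible of it).
- optics.pinpoint(label, picture): "position" ([column, row] in pixels: a listed point, or the origin of a listed thing).
The state is a dict: "time_s": time; "qpos": joint angles; "qvel": joint speeds; "tau": joint torques, N m; "tcp_pos": TCP position; "ee_rot": TCP orientation; "wrist_force": force on the tool from outside, world axes, zero at the start; "moment": the same for the moment, N m; "width": opening from 0.0 (shut) to 1.0 (fully open); "grasp_force": force on a finger pad.
Only numpy, scipy, OpenCV 4.12 (cv2) and the standard library are available. Lean on these libraries where they do the work, as an engineer would, in place of code of your own. Each camera call takes 0.05 s, during which the arm holds its last target. There are 200 camera calls.

## Working session

There is one attempt and no reset: what is moved stays moved. The work goes in short steps, Python scripts to look and compute and a tool call to move; the robot and the scene stay as the last step left them, time stands still between calls to the robot, and variables do not carry over. Pictures are saved under pics/ and viewed, at most 10 in all, crops included, and the job is handed in when it is done.

Besides the shell and the picture viewer there is one more tool, called by a JSON object that holds its "op" and its "data", one argument or row to a line. drive_tool: Moves the arm, as the interface text tells. Its arguments: {"type":"object","properties":{"increments":{"type":"array","items":{"type":"array"}},"gripper":{"type":"number"},"force":{"type":"number"}},"required":["increments"]}

```bash
ls; mkdir -p pics
cat > h.py <<'E'
import numpy as np, cv2
from station import get_obs, optics, ticket, robot
from scipy.spatial.transform import Rotation as Rot
def cam(n):
    p=optics.camera(n); return p
def ray(p,uv,z):
    K=np.array(p["camera_matrix"]);R=cv2.Rodrigues(np.array(p["rvec"],float))[0];t=np.array(p["tvec"],float).ravel()
    d=R.T@np.linalg.solve(K,[uv[0],uv[1],1.]);c=-R.T@t
    return c+d*(z-c[2])/d[2]
def proj(p,X):
    return cv2.projectPoints(np.atleast_2d(np.array(X,float)),np.array(p["rvec"],float),np.array(p["tvec"],float),np.array(p["camera_matrix"],float),None)[0][:,0]
def save(p,f,crop=None,s=1):
    im=p["color"][:,:,::-1]
    if crop: im=im[crop[1]:crop[3],crop[0]:crop[2]]
    cv2.imwrite("pics/"+f,cv2.resize(im,None,fx=s,fy=s))
E
python3 - <<'E'
from h import *
o=get_obs();print({k:np.round(v,3).tolist() for k,v in o.items()})
a=cam("top");b=cam("scene")
im=np.hstack([a["color"],b["color"]])
save(a,"top.png");save(b,"scene.png")
for n in ["shaver1","rack","bay_left","bay_right","clothes_brush","tape_roll","button_jar"]:
  for p,c in((a,"top"),(b,"scene")):
    for d in optics.pinpoint(n,p): print(n,c,np.round(d["position"],1),round(d["confidence"],2), np.round(ray(p,d["position"],0),3))
for d in optics.silhouettes("shaver1",a):
    m=d["mask"].astype(np.uint8);c=max(cv2.findContours(m,0,2)[0],key=cv2.contourArea);print(d["confidence"],cv2.minAreaRect(c),[np.round(ray(a,q,.034)[:2],3).tolist() for q in cv2.boxPoints(cv2.minAreaRect(c))])
E
```

```text
pics
{'time_s': 0.0, 'qpos': [-1.397, 0.218, 1.615, -0.0, 1.311, -0.112], 'qvel': [0.001, -0.0, -0.0, -0.0, 0.001, -0.002], 'tau': [-0.0, -39.684, -30.386, -0.0, 0.01, -0.0], 'tcp_pos': [0.176, -0.599, 0.23], 'ee_rot': [-3.139, -0.0, 0.286], 'wrist_force': [0.101, -0.16, 0.243], 'moment': [-0.03, -0.036, -0.003], 'grasp_force': 0.0, 'width': 1.005}
shaver1 top [352.5 345.8] 0.65 [ 0.347 -0.017  0.   ]
shaver1 top [273.1 264. ] 0.64 [0.539 0.164 0.   ]
shaver1 top [263.1 312. ] 0.57 [0.427 0.188 0.   ]
shaver1 scene [365.  265.7] 0.93 [0.536 0.167 0.   ]
shaver1 scene [350.5 167.7] 0.83 [ 0.333 -0.017  0.   ]
shaver1 scene [408.3 236.5] 0.66 [0.422 0.193 0.   ]
rack top [419.3 255.8] 0.86 [ 0.552 -0.183  0.   ]
rack scene [236.7 190.5] 0.7 [ 0.546 -0.168  0.   ]
bay_left top [398.7 254.3] 0.82 [ 0.556 -0.134  0.   ]
bay_left scene [251.4 181.4] 0.72 [ 0.505 -0.162  0.   ]
bay_right top [443.7 257.9] 0.63 [ 0.546 -0.24   0.   ]
bay_right top [157.4 240.3] 0.36 [0.601 0.439 0.   ]
bay_right scene [215.3 154.3] 0.83 [ 0.493 -0.288  0.   ]
bay_right scene [364.2 264.1] 0.34 [0.534 0.164 0
[... 214 characters left out ...]
3 [0.776 0.02  0.   ]
tape_roll scene [220.3 309.8] 0.57 [0.781 0.019 0.   ]
button_jar top [156.1 240.5] 0.95 [0.601 0.443 0.   ]
button_jar scene [478.2 369. ] 0.75 [0.591 0.438 0.   ]
0.93 ((351.08795166015625, 350.1047668457031), (15.476104736328125, 72.05870056152344), 23.428691864013672) [[0.276, 0.039], [0.418, -0.03], [0.404, -0.061], [0.262, 0.008]]
0.89 ((271.69049072265625, 263.1004638671875), (68.94987487792969, 14.800758361816406), 15.708637237548828) [[0.544, 0.245], [0.577, 0.236], [0.53, 0.084], [0.498, 0.094]]
0.68 ((260.0871887207031, 312.6239013671875), (15.421004295349121, 71.07070922851562), 73.3007583618164) [[0.421, 0.273], [0.463, 0.119], [0.43, 0.11], [0.388, 0.263]]
```

View pics/top.png

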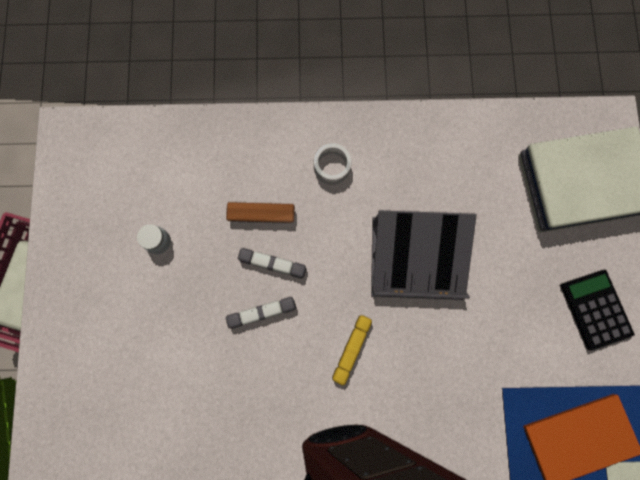

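View pics/scene.png

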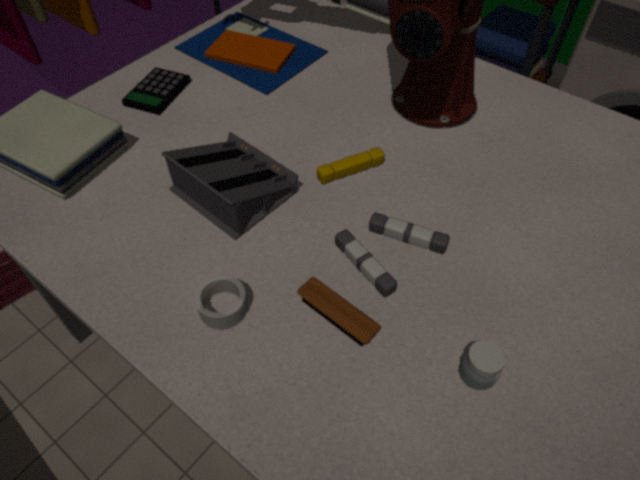

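The top view shows four candidates. The two white shavers are at (272,264) and (262,312). The yellow look-alike is at (352,350) and the brown brush at (261,213). I choose the two white ones with grey caps and a middle band. The rack is at (423,255), with its low side towards the robot (row ~295).

```bash
cat >> h.py <<'E'
from scipy.optimize import minimize
def hullmask(p,X,S=4):
    q=proj(p,X)*S+ (S-1)/2; m=np.zeros((480*S,640*S),np.uint8)
    cv2.fillConvexPoly(m,cv2.convexHull(q.astype(np.float32)).round().astype(np.int32),1)
    return cv2.resize(m.astype(np.float32),(640,480),interpolation=cv2.INTER_AREA)
def fit(pms,pts,x0):
    def W(x):
        c,s=np.cos(x[2]),np.sin(x[2]); P=pts.copy(); P[:,:2]=pts[:,:2]@np.array([[c,s],[-s,c]])+x[:2]; return P
    f=lambda v:sum(1-np.minimum(a,m).sum()/np.maximum(a,m).sum() for p,m in pms for a in [hullmask(p,W(v*[.01,.01,.1]))])
    s0=np.array(x0)/[.01,.01,.1]
    r=minimize(f,s0,method="Nelder-Mead",options=dict(initial_simplex=np.vstack([s0]+[s0+d for d in np.eye(3)*1.0]),xatol=.01,fatol=1e-4,maxiter=150))
    return r.x*[.01,.01,.1],r.fun
def box(l,w,h): return np.array([[a*l/2,b*w/2,c] for a in(-1,1) for b in(-1,1) for c in(0,h)])
RACK=np.array([[a*.095,b*.107,z] for b in(-1,1) for a,z in((-1,0),(1,0),(1,.106),(-1,.046))])
def maskat(lbl,p,uv):
    ds=[d for d in optics.silhouettes(lbl,p) if d["mask"].any()]
    ds=sorted(ds,key=lambda d:np.hypot(*(np.array(d["bbox"][:2])-uv)))
    return ds[0]["mask"].astype(np.float32), ds[0]["bbox"]
E
python3 - <<'E'
from h import *
a=cam("top");b=cam("scene")
save(a,"crop.png",(210,190,390,400),3)
for n,g in (("A",(.54,.165,1.3+3.14159*0)),("B",(.427,.19,-1.31))):
    g=list(g); 
    pms=[]
    for p in (a,b):
        m,bb=maskat("shaver1",p,proj(p,[g[0],g[1],.017])[0]); pms.append((p,m)); print(bb)
    for t in ((1.3,1.84) if 1 else 0):
        print(n,fit(pms,box(.16,.032,.034),[g[0],g[1],t]), fit(pms[:1],box(.16,.032,.034),[g[0],g[1],t]))
pms=[(p,maskat("rack",p,proj(p,[.55,-.18,.05])[0])[0]) for p in(a,b)]
print("rack",fit(pms,RACK,[.55,-.18,0.0]),fit(pms[:1],RACK,[.55,-.18,0.]),fit(pms[1:],RACK,[.55,-.18,0.]))
for n in("bay_left","bay_right"):
  for p in(a,b):
    for d in optics.pinpoint(n,p): print(n,np.round(ray(p,d["position"],.063),3),d["confidence"])
E
```

```text
[271.7, 264.7, 66.0, 26.8]
[365.9, 264.4, 64.1, 71.1]
A (array([0.53939652, 0.1670896 , 1.26453807]), np.float64(0.30858922004699707)) (array([0.53858069, 0.16671924, 1.28698423]), np.float64(0.13003385066986084))
A (array([0.53896408, 0.16555451, 1.283027  ]), np.float64(0.31112420558929443)) (array([0.53886563, 0.16720348, 1.29059389]), np.float64(0.1294165849685669))
[259.0, 312.9, 67.8, 31.9]
[407.4, 234.6, 82.5, 44.3]
B (array([0.42633421, 0.19099492, 1.84183343]), np.float64(0.24510109424591064)) (array([0.42574166, 0.19051873, 1.82631129]), np.float64(0.108639657497406))
B (array([0.42549064, 0.19138778, 1.83883288]), np.float64(0.24370938539505005)) (array([0.42610331, 0.1910815 , 1.83184967]), np.float64(0.1072077751159668))
rack (array([ 0.54838936, -0.17384752, -0.05533387]), np.float64(0.1458691954612732)) (array([ 0.54296132, -0.17477892, -0.04845224]), np.float64(0.07609552145004272)) (array([ 0.5486406 , -0.1741587 , -0.06075967]), np.float64(0.06375181674957275))
bay_left [ 0.545 -0.125  0.063] 0.94
bay_left [ 0.55  -0.119  0.063] 0.6
bay_right [ 0.535 -0.226  0.063] 0.59
bay_right [ 0.549 -0.224  0.063] 0.87
bay_right [0.636 0.439 0.063] 0.59
```

View pics/crop.png

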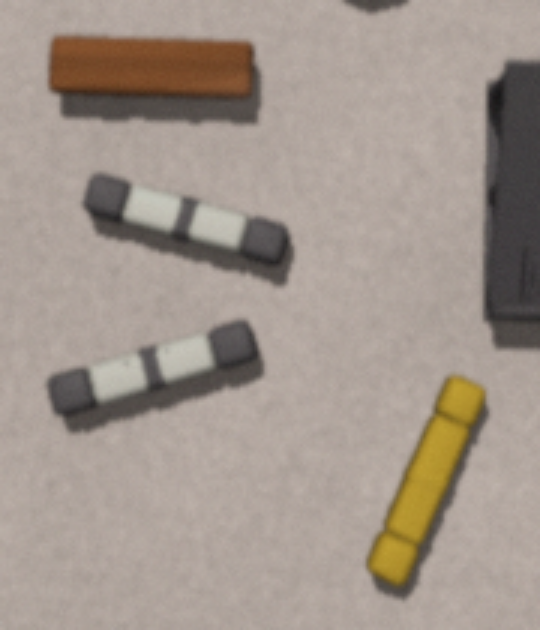

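The crop confirms two white shavers with grey caps. I call the one at image (272,264) A and the one at (262,312) B. The two fits agree: A is at (0.539, 0.167) with yaw 1.285, and B is at (0.426, 0.191) with yaw 1.835.

```bash
cat > d.py <<'E'
from h import *
import sys
def delta(x,y,z,yaw):
    o=get_obs();R=Rot.from_euler("xyz",o["ee_rot"]).as_matrix();R0=np.array(R)
    d=R.T@(np.array([x,y,z])-o["tcp_pos"])
    cy=np.arctan2(R[1,0],R[0,0]); 
    q6=o["qpos"][5]-0
    print("mm",np.round(d*1000,1),"turn about tool z", round(-(yaw-cy),3),"alt",round(-((yaw-cy)%(2*np.pi)),3),"tcp",np.round(o["tcp_pos"],4),"yaw",round(cy,4),"q",np.round(o["qpos"],2),"t",o["time_s"])
if __name__=="__main__":
    delta(*map(float,sys.argv[1:5]))
E
python3 d.py .539 .167 .231 1.285
```

```text
mm [ 5.642e+02 -6.333e+02  3.000e-01] turn about tool z -0.999 alt -0.999 tcp [ 0.1762 -0.5997  0.2313] yaw 0.2858 q [-1.4   0.22  1.61 -0.    1.31 -0.11] t 1.45
```

{"op": "drive_tool", "data": {
  "increments": [
    [[564, -633, 0], -1.0],
    [[564, -633, 0], -1.0],
    [[564, -633, 0], -1.0],
    [[564, -633, 0], -1.0],
    [[564, -633, 0], -1.0],
    [[564, -633, 0], -1.0],
    [[564, -633, 0], -1.0],
    [[564, -633, 0], -1.0],
    [[564, -633, 0], -1.0],
    [[564, -633, 0], -1.0]
  ],
  "gripper": -1
}}

```text
time_s: 2.45
tcp_pos: [0.3907, -0.1459, 0.2318]
ee_rot: [3.14, 0.0, 1.285]
wrist_force: [1.3, -0.7, -0.4]
width: 0.994
grasp_force: 0.0
```

```bash
python3 d.py .539 .167 .231 1.285
```

```text
mm [342.   54.2   0.8] turn about tool z 0.0 alt -6.283 tcp [ 0.3907 -0.1459  0.2318] yaw 1.2854 q [-0.53 -0.25  2.08  0.    1.32 -0.24] t 2.45
```

{"op": "drive_tool", "data": {
  "increments": [
    [[342, 54, 0], 0],
    [[342, 54, 0], 0],
    [[342, 54, 0], 0],
    [[342, 54, 0], 0],
    [[342, 54, 0], 0],
    [[342, 54, 0], 0],
    [[342, 54, 0], 0],
    [[342, 54, 0], 0],
    [[342, 54, 0], 0],
    [[342, 54, 0], 0]
  ]
}}

```text
time_s: 3.45
tcp_pos: [0.5376, 0.1645, 0.2311]
ee_rot: [-3.141, 0.001, 1.285]
wrist_force: [-0.5, 0.4, 0.2]
width: 1.002
grasp_force: 0.0
```

```bash
python3 - <<'E'
from h import *
w=cam("wrist");save(w,"w1.png")
for c,yaw in(((.539,.167),1.285),((.426,.191),1.835)):
    print(proj(w,[[*c,.034]]), [np.round(ray(w,d["position"],0),4) for d in optics.pinpoint("shaver1",w)])
    m,bb=maskat("shaver1",w,proj(w,[*c,.017])[0]); print(bb,fit([(w,m)],box(.16,.032,.034),[*c,yaw]))
E
python3 d.py .539 .167 .006 1.285
```

```text
[[322.83770917 201.56022587]] [array([ 0.337 , -0.0174,  0.    ]), array([0.5405, 0.1634, 0.    ]), array([0.4255, 0.1898, 0.    ]), array([ 0.5505, -0.1782,  0.    ])]
[328.1, 197.2, 33.8, 163.7] (array([0.53996805, 0.16376133, 1.27351346]), np.float64(0.07154053449630737))
[[199.37478558 210.99581745]] [array([ 0.337 , -0.0174,  0.    ]), array([0.5405, 0.1634, 0.    ]), array([0.4255, 0.1898, 0.    ]), array([ 0.5505, -0.1782,  0.    ])]
[202.8, 205.7, 127.4, 153.4] (array([0.42875991, 0.18823226, 1.8445454 ]), np.float64(0.1684209108352661))
mm [2.900e+00 2.000e-01 2.256e+02] turn about tool z -0.001 alt -0.001 tcp [0.5379 0.1642 0.2316] yaw 1.2842 q [ 0.17  0.08  1.76 -0.    1.29  0.46] t 3.7
```

View pics/w1.png

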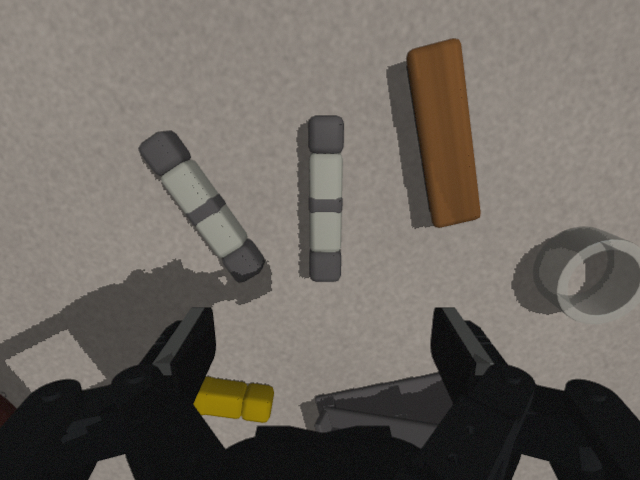

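The wrist view shows A's middle band at (326,205) and B's at (206,208), matching the fits within 3 px. Fingers clear. I descend on A.

{"op": "drive_tool", "data": {
  "increments": [
    [[1, -2, 50], 0.008],
    [[1, -2, 100], 0.008],
    [[1, -2, 150], 0.008],
    [[1, -2, 190], 0.008],
    [[1, -2, 215], 0.008],
    [[1, -2, 225], 0.008],
    [[1, -2, 225], 0.008]
  ]
}}

```text
time_s: 4.4
tcp_pos: [0.5352, 0.1662, 0.005]
ee_rot: [-3.139, 0.001, 1.277]
wrist_force: [0.2, -0.4, -0.6]
width: 1.005
grasp_force: 0.0
```

{"op": "drive_tool", "data": {
  "increments": [
    [[0, 0, 0], 0],
    [[0, 0, 0], 0],
    [[0, 0, 0], 0],
    [[0, 0, 0], 0],
    [[0, 0, 0], 0],
    [[0, 0, 0], 0],
    [[0, 0, 0], 0],
    [[0, 0, 0], 0]
  ],
  "gripper": 1,
  "force": 50
}}

```text
time_s: 5.2
tcp_pos: [0.5386, 0.1671, 0.0083]
ee_rot: [3.138, -0.002, 1.278]
wrist_force: [1.1, -1.7, 7.0]
width: 0.367
grasp_force: 51.1
```

```bash
python3 -c "
from h import *
o=get_obs();print({k:np.round(o[k],3).tolist() for k in('tcp_pos','ee_rot','moment','wrist_force','width','grasp_force')})"
```

```text
{'tcp_pos': [0.539, 0.167, 0.008], 'ee_rot': [3.138, -0.002, 1.278], 'moment': [-0.114, -0.076, -0.034], 'wrist_force': [1.146, -1.695, 7.008], 'width': 0.367, 'grasp_force': 51.112}
```

{"op": "drive_tool", "data": {
  "increments": [
    [[0, 0, -20], 0],
    [[0, 0, -60], 0],
    [[0, 0, -100], 0],
    [[0, 0, -150], 0],
    [[0, 0, -190], 0],
    [[0, 0, -190], 0],
    [[0, 0, -190], 0],
    [[0, 0, -190], 0]
  ]
}}

```text
time_s: 6.0
tcp_pos: [0.5341, 0.1664, 0.1933]
ee_rot: [-3.136, 0.003, 1.278]
wrist_force: [-0.3, -0.7, -3.7]
width: 0.364
grasp_force: 50.6
```

```bash
python3 - <<'E'
from h import *
for i in range(4):
    w=cam("wrist" if i<1 else "top"); 
    if i==0: save(w,"w2.png")
    o=get_obs();print({k:np.round(o[k],3).tolist() for k in('tcp_pos','ee_rot','moment','wrist_force','width','grasp_force')})
E
python3 d.py .55 -.124 .2 -.053
```

```text
{'tcp_pos': [0.534, 0.166, 0.193], 'ee_rot': [-3.136, 0.003, 1.278], 'moment': [-0.075, 0.026, -0.001], 'wrist_force': [0.421, 0.046, -2.647], 'width': 0.366, 'grasp_force': 50.649}
{'tcp_pos': [0.534, 0.166, 0.193], 'ee_rot': [-3.136, 0.003, 1.278], 'moment': [-0.101, 0.009, 0.019], 'wrist_force': [0.343, 0.326, -3.028], 'width': 0.365, 'grasp_force': 50.627}
{'tcp_pos': [0.534, 0.166, 0.193], 'ee_rot': [-3.137, 0.003, 1.278], 'moment': [-0.05, 0.024, -0.001], 'wrist_force': [0.152, -0.78, -2.233], 'width': 0.364, 'grasp_force': 50.639}
{'tcp_pos': [0.535, 0.167, 0.194], 'ee_rot': [-3.137, 0.002, 1.278], 'moment': [-0.064, -0.024, -0.016], 'wrist_force': [-0.024, -0.377, -3.569], 'width': 0.364, 'grasp_force': 50.634}
mm [-273.8   98.4   -6.1] turn about tool z 1.331 alt -4.952 tcp [0.5349 0.1666 0.1937] yaw 1.2778 q [ 0.18  0.12  1.8  -0.    1.23  0.47] t 6.2
```

Lifted A reads Mx ≈ -0.07, and its weight is on the +y side, so the heavy end is on tool +x. It must point at the robot, so the target yaw is 3.09. First I go behind the rack to look back at it with the wrist camera.

```bash
python3 d.py .74 -.17 .25 3.09
```

```text
mm [-263.1  293.3  -56.9] turn about tool z -1.812 alt -1.812 tcp [0.5349 0.1666 0.1937] yaw 1.2778 q [ 0.18  0.12  1.8  -0.    1.23  0.47] t 6.2
```

{"op": "drive_tool", "data": {
  "increments": [
    [[-30, 30, -20], -0.14],
    [[-60, 65, -40], -0.28],
    [[-90, 100, -57], -0.42],
    [[-120, 133, -57], -0.56],
    [[-150, 167, -57], -0.7],
    [[-180, 200, -57], -0.84],
    [[-205, 228, -57], -0.98],
    [[-225, 250, -57], -1.12],
    [[-245, 273, -57], -1.26],
    [[-263, 293, -57], -1.4]
  ]
}}

```text
time_s: 7.2
tcp_pos: [0.7412, -0.1711, 0.251]
ee_rot: [-3.141, -0.002, 2.683]
wrist_force: [0.2, -0.0, -3.4]
width: 0.359
grasp_force: 51.1
```

{"op": "drive_tool", "data": {
  "increments": [
    [[0, 0, 0], -0.14],
    [[0, 0, 0], -0.28],
    [[0, 0, 0], -0.41],
    [[0, 0, 0], -0.41],
    [[0, 0, 0], -0.41]
  ]
}}

```text
time_s: 7.7
tcp_pos: [0.7407, -0.1694, 0.2518]
ee_rot: [3.141, -0.002, 3.085]
wrist_force: [0.4, 0.3, -3.3]
width: 0.365
grasp_force: 51.1
```

Run:
```python
from h import *
w=cam("wrist");save(w,"w3.png")
o=get_obs();print({k:np.round(o[k],3).tolist() for k in('tcp_pos','ee_rot','moment','wrist_force','width','qpos')})
for n in("bay_left","bay_right"):
    for d in optics.pinpoint(n,w): print(n,np.round(ray(w,d["position"],.063),4),d["confidence"])
```

```text
{'tcp_pos': [0.741, -0.169, 0.252], 'ee_rot': [3.141, -0.001, 3.086], 'moment': [0.057, -0.071, -0.059], 'wrist_force': [0.18, 0.338, -2.36], 'width': 0.368, 'qpos': [-0.317, 0.489, 1.222, 0.0, 1.432, -1.832]}
```

View pics/w3.png

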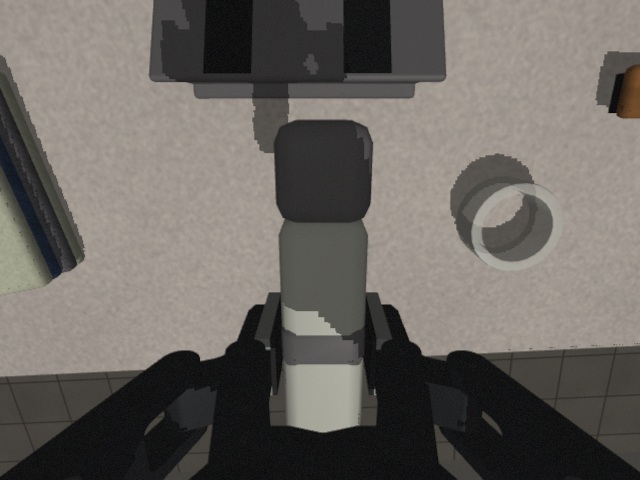

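The wrist view shows A held level at its band. The rack's high edge has corners at (150,81) and (445,80). The strip centres at that edge are near (227,74) and (367,74).

```bash
python3 - <<'E'
from h import *
w=cam("wrist")
c=[ray(w,u,.106) for u in((150,78),(445,78),(227,72),(367,72),(227,10),(367,10))]
print(np.round(c,4)); e=c[1]-c[0];print("width",np.linalg.norm(e),"yaw",-np.arctan2(e[0],e[1]),np.linalg.norm(c[3]-c[2]))
ps=-.053;m=(c[0]+c[1])/2;print("centre",m[:2]-.095*np.array([np.cos(ps),np.sin(ps)]))
# bay points from model, reprojected in top/scene for check
E
python3 d.py .536 -.224 .18 3.089
```

```text
[[ 0.6293 -0.2882  0.106 ]
 [ 0.6413 -0.0777  0.106 ]
 [ 0.6286 -0.2327  0.106 ]
 [ 0.6342 -0.1332  0.106 ]
 [ 0.59   -0.2274  0.106 ]
 [ 0.5955 -0.1324  0.106 ]]
width 0.21086059837609675 yaw -0.05697752044178778 0.09961900256663533
centre [ 0.54047611 -0.17788003]
mm [201.6 -65.7  73.1] turn about tool z -0.002 alt -0.002 tcp [ 0.7409 -0.1695  0.253 ] yaw 3.0868 q [-0.32  0.49  1.22  0.    1.43 -1.83] t 7.9
```

{"op": "drive_tool", "data": {
  "increments": [
    [[48, -17, 15], 0],
    [[94, -33, 30], 0],
    [[140, -50, 45], 0],
    [[180, -62, 60], 0],
    [[195, -68, 80], 0],
    [[195, -68, 110], 0],
    [[195, -68, 128], 0],
    [[195, -68, 128], 0],
    [[195, -68, 128], 0]
  ]
}}

```text
time_s: 8.8
tcp_pos: [0.5429, -0.2271, 0.1258]
ee_rot: [-3.141, 0.0, 3.087]
wrist_force: [0.7, -0.7, -3.0]
width: 0.364
grasp_force: 51.2
```

{"op": "drive_tool", "data": {
  "increments": [
    [[0, 0, 0], 0],
    [[0, 0, 0], 0],
    [[0, 0, 0], 0]
  ],
  "force": 20
}}

```text
time_s: 9.1
tcp_pos: [0.5436, -0.2274, 0.1267]
ee_rot: [-3.141, 0.002, 3.088]
wrist_force: [0.4, 0.4, -3.8]
width: 0.362
grasp_force: 51.2
```

```bash
python3 - <<'E'
from h import *
w=cam("wrist");b=cam("scene")
im=np.hstack([cv2.resize(w["color"],(400,300)),cv2.resize(b["color"][90:290,130:397],(400,300))])
cv2.imwrite("pics/m1.png",im[:,:,::-1])
o=get_obs();print({k:np.round(o[k],3).tolist() for k in('tcp_pos','ee_rot','moment','wrist_force','width','grasp_force')})
E
python3 d.py .541 -.227 .072 3.087
```

```text
{'tcp_pos': [0.543, -0.227, 0.126], 'ee_rot': [-3.141, 0.001, 3.088], 'moment': [0.063, -0.049, 0.011], 'wrist_force': [-1.143, 0.537, -1.807], 'width': 0.365, 'grasp_force': 51.182}
mm [ 2.2  0.1 54.1] turn about tool z 0.001 alt -6.282 tcp [ 0.5431 -0.2272  0.1261] yaw 3.0879 q [-0.52  0.25  1.78  0.    1.11 -2.03] t 9.2
```

View pics/m1.png

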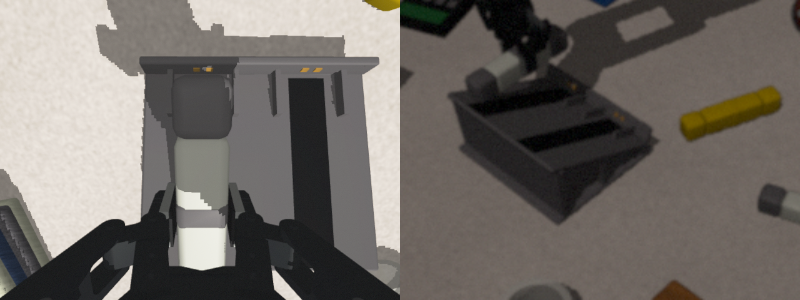

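A is over the right bay, level and in line with it. The force change needs the gripper value sent with it, so I loosen the grip now.

{"op": "drive_tool", "data": {
  "increments": [
    [[0, 0, 0], 0],
    [[0, 0, 0], 0],
    [[0, 0, 0], 0],
    [[0, 0, 0], 0]
  ],
  "gripper": 1,
  "force": 20
}}

```text
time_s: 9.6
tcp_pos: [0.5426, -0.227, 0.1252]
ee_rot: [3.142, -0.0, 3.088]
wrist_force: [0.5, 0.5, -2.4]
width: 0.365
grasp_force: 51.2
```

```bash
python3 - <<'E'
from h import *
w=cam("wrist");b=cam("scene")
im=np.hstack([cv2.resize(w["color"],(400,300)),cv2.resize(b["color"][90:290,130:397],(400,300))])
cv2.imwrite("pics/m2.png",im[:,:,::-1])
o=get_obs();print({k:np.round(o[k],3).tolist() for k in('tcp_pos','ee_rot','moment','wrist_force','width','grasp_force')})
E
python3 d.py .541 -.227 .072 3.087
```

```text
{'tcp_pos': [0.543, -0.227, 0.125], 'ee_rot': [3.142, -0.0, 3.088], 'moment': [0.022, -0.141, -0.016], 'wrist_force': [0.462, -0.249, -2.952], 'width': 0.366, 'grasp_force': 51.181}
mm [ 1.6 -0.1 53.2] turn about tool z 0.001 alt -6.282 tcp [ 0.5426 -0.227   0.1252] yaw 3.0878 q [-0.52  0.25  1.78  0.    1.11 -2.03] t 9.7
```

View pics/m2.png

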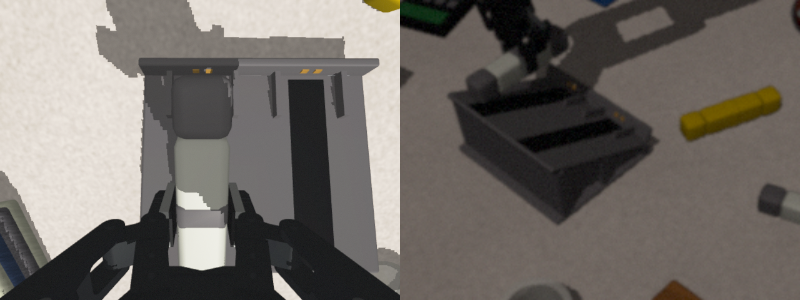

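{"op": "drive_tool", "data": {
  "increments": [
    [[1, 0, 8], 0],
    [[1, 0, 16], 0],
    [[1, 0, 24], 0],
    [[1, 0, 32], 0],
    [[1, 0, 38], 0],
    [[1, 0, 43], 0],
    [[1, 0, 43], 0]
  ]
}}

```text
time_s: 10.4
tcp_pos: [0.5391, -0.2268, 0.0806]
ee_rot: [3.141, -0.006, 3.088]
wrist_force: [-4.1, 0.5, 1.2]
width: 0.363
grasp_force: 54.2
```

{"op": "drive_tool", "data": {
  "increments": [
    [[0, 0, 2], 0],
    [[0, 0, 4], 0],
    [[0, 0, 6], 0],
    [[0, 0, 6], 0]
  ]
}}

```text
time_s: 10.8
tcp_pos: [0.5397, -0.2268, 0.0755]
ee_rot: [3.141, -0.004, 3.088]
wrist_force: [-5.7, 0.1, 2.6]
width: 0.367
grasp_force: 55.3
```

Run:
```python
from h import *
w=cam("wrist");b=cam("scene")
im=np.hstack([cv2.resize(w["color"],(400,300)),cv2.resize(b["color"][90:290,130:397],(400,300))])
cv2.imwrite("pics/m3.png",im[:,:,::-1])
o=get_obs();print({k:np.round(o[k],3).tolist() for k in('tcp_pos','ee_rot','moment','wrist_force','width','grasp_force')})
```

```text
{'tcp_pos': [0.54, -0.227, 0.076], 'ee_rot': [3.141, -0.004, 3.088], 'moment': [-0.069, 0.393, -0.023], 'wrist_force': [-5.36, 0.503, 1.991], 'width': 0.361, 'grasp_force': 55.275}
```

View pics/m3.png

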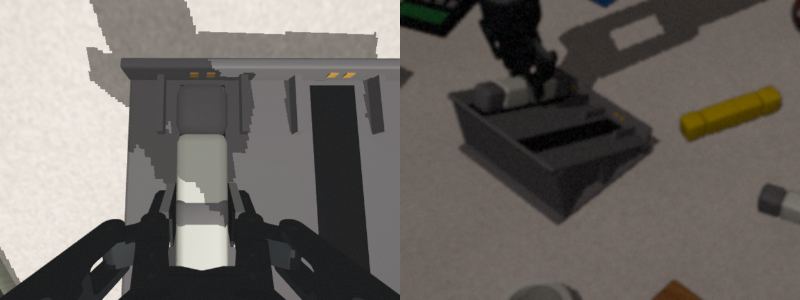

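The shaver is tilting with the deck. Its lower cap lies between the ribs, a small gap short of the stop. Releasing.

{"op": "drive_tool", "data": {
  "increments": [
    [[0, 0, 0], 0],
    [[0, 0, 0], 0],
    [[0, 0, 0], 0],
    [[0, 0, 0], 0],
    [[0, 0, 0], 0],
    [[0, 0, 0], 0]
  ],
  "gripper": -1
}}

```text
time_s: 11.5
tcp_pos: [0.5418, -0.227, 0.0764]
ee_rot: [-3.141, 0.0, 3.088]
wrist_force: [-0.4, -0.4, -0.7]
width: 1.0
grasp_force: 0.0
```

{"op": "drive_tool", "data": {
  "increments": [
    [[0, 0, -40], 0],
    [[-20, 0, -80], 0],
    [[-40, 0, -110], 0],
    [[-60, 0, -130], 0],
    [[-60, 0, -130], 0]
  ]
}}

```text
time_s: 12.0
tcp_pos: [0.606, -0.2315, 0.2115]
ee_rot: [-3.138, 0.01, 3.089]
wrist_force: [-0.1, -0.1, 0.0]
width: 0.997
grasp_force: 0.0
```

Run:
```python
from h import *
w=cam("wrist");save(w,"w4.png")
o=get_obs();print({k:np.round(o[k],3).tolist() for k in('tcp_pos','ee_rot','width')})
def P(x0,y0,ps,s,n,l):  # bay coords -> world
    c,t=np.cos(np.radians(25)),np.sin(np.radians(25)); a=.0026+s*c-n*t; z=.063+s*t+n*c
    return [x0+a*np.cos(ps)-l*np.sin(ps),y0+a*np.sin(ps)+l*np.cos(ps),z]
g=(.543,-.177,-.055)
print(proj(w,[P(*g,s,n,-.05+d) for s,n,d in((-.08,.034,-.016),(-.08,.034,.016),(.08,.034,-.016),(.08,.034,.016),(-.08,.022,0),(0,.034,0),(.102,0,-.057),(.102,0,.157))]).round(1).tolist())
```

```text
{'tcp_pos': [0.603, -0.231, 0.208], 'ee_rot': [-3.14, 0.004, 3.089], 'width': 1.0}
[[303.9, 4.0], [350.7, 4.0], [301.8, 236.2], [352.2, 236.3], [327.1, 16.3], [327.1, 115.8], [247.4, 272.1], [545.8, 272.8]]
```

View pics/w4.png

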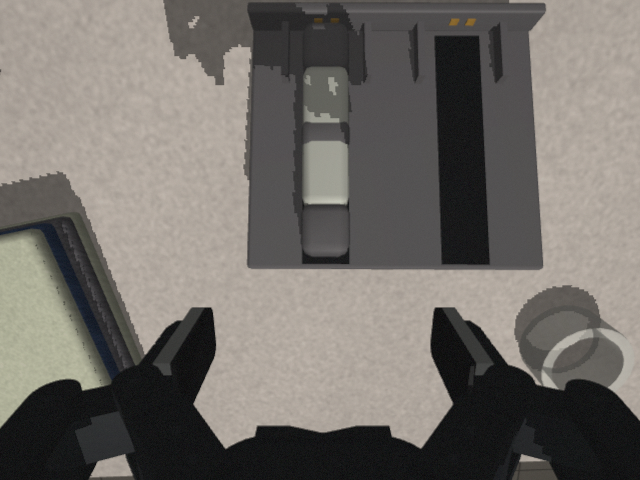

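Shaver A lies in line in the right bay, but its upper end shows at row 257 against an expected ~233 when seated. That leaves it about 15 mm short of the stop. I push it down from the upper end with closed fingers.

```bash
python3 d.py .655 -.232 .115 3.087
```

```text
mm [-51.4   1.6  93.6] turn about tool z 0.002 alt -6.282 tcp [ 0.6032 -0.2307  0.2084] yaw 3.0886 q [-0.47  0.28  1.59 -0.    1.28 -1.99] t 12.05
```

{"op": "drive_tool", "data": {
  "increments": [
    [[-52, 1, 0], 0],
    [[-52, 1, 0], 0],
    [[-52, 1, 0], 0],
    [[-52, 1, 0], 0],
    [[-52, 1, 40], 0],
    [[-52, 1, 80], 0],
    [[-52, 1, 94], 0],
    [[-52, 1, 94], 0]
  ],
  "gripper": 1
}}

```text
time_s: 12.85
tcp_pos: [0.6504, -0.231, 0.1092]
ee_rot: [3.139, -0.006, 3.087]
wrist_force: [-0.2, -0.2, 0.6]
width: 0.0
grasp_force: 0.0
```

{"op": "drive_tool", "data": {
  "increments": [
    [[8, 0, 0], 0],
    [[16, 0, 0], 0],
    [[22, 0, 0], 0],
    [[25, 0, 1], 0],
    [[28, 0, 3], 0],
    [[31, 0, 4], 0],
    [[34, 0, 5], 0],
    [[34, 0, 5], 0]
  ]
}}

```text
time_s: 13.65
tcp_pos: [0.6189, -0.23, 0.1068]
ee_rot: [3.141, -0.001, 3.088]
wrist_force: [-0.0, -0.7, -0.7]
width: -0.005
grasp_force: 0.0
```

{"op": "drive_tool", "data": {
  "increments": [
    [[2, 0, 0], 0],
    [[4, 0, 0], 0],
    [[4, 0, 0], 0]
  ]
}}

```text
time_s: 13.95
tcp_pos: [0.6161, -0.2301, 0.1076]
ee_rot: [-3.141, 0.002, 3.088]
wrist_force: [1.3, -0.2, 0.6]
width: 0.0
grasp_force: 0.9
```

Run:
```python
from h import *
w=cam("wrist");save(w,"w5.png")
b=cam("scene"); save(b,"s5.png",(150,110,310,240),4)
```

```text
(no output)
```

View pics/w5.png

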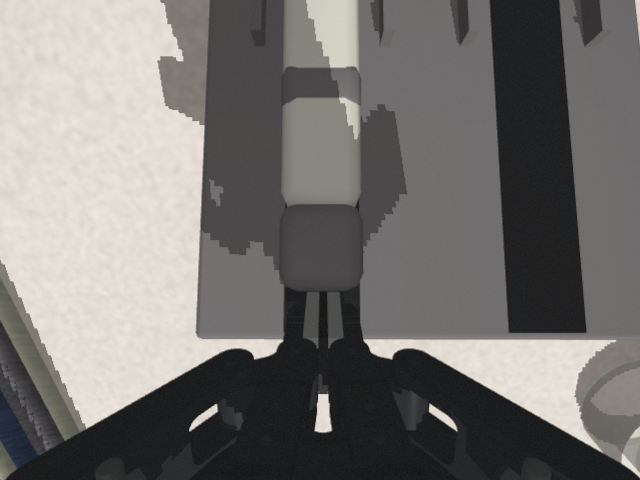

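The wrist view shows the closed fingertips behind A's upper cap, touching it near (322,290). My picture budget is used up, so from here I rely on forces and measured masks. I keep pushing until the stop pushes back.

{"op": "drive_tool", "data": {
  "increments": [
    [[2, 0, 1], 0],
    [[4, 0, 1.5], 0],
    [[4, 0, 1.5], 0]
  ]
}}

```text
time_s: 14.35
tcp_pos: [0.6155, -0.2306, 0.1084]
ee_rot: [-3.139, 0.01, 3.087]
wrist_force: [6.7, -0.1, 3.0]
width: -0.003
grasp_force: 3.7
```

{"op": "drive_tool", "data": {
  "increments": [
    [[2, 0, 0.5], 0],
    [[4, 0, 1], 0],
    [[4, 0, 1], 0]
  ]
}}

```text
time_s: 14.65
tcp_pos: [0.6149, -0.2311, 0.1097]
ee_rot: [-3.138, 0.018, 3.087]
wrist_force: [11.7, -0.2, 4.4]
width: 0.002
grasp_force: 6.0
```

A is seated: the tip stands still while the force rises to 12 N. Now B.

{"op": "drive_tool", "data": {
  "increments": [
    [[-10, 0, -10], 0],
    [[-20, 0, -50], 0],
    [[-20, 0, -90], 0],
    [[-20, 0, -120], 0],
    [[-20, 0, -120], 0]
  ]
}}

```text
time_s: 15.15
tcp_pos: [0.63, -0.232, 0.2314]
ee_rot: [-3.138, 0.008, 3.088]
wrist_force: [0.1, 0.7, 1.3]
width: -0.0
grasp_force: 0.0
```

```bash
python3 - <<'E'
from h import *
w=cam("top");b=cam("scene")
m,bb=maskat("shaver1",w,proj(w,[.54,-.227,.08])[0]);print(bb)
m,bb=maskat("shaver1",w,proj(w,[.427,.19,.02])[0]);print(bb,"before 259,312.9")
E
python3 d.py .427 .19 .231 1.838
```

```text
[448.4, 260.1, 25.1, 71.3]
[261.2, 311.1, 68.1, 30.9] before 259,312.9
mm [221.2 408.6  -7. ] turn about tool z 1.25 alt -5.033 tcp [ 0.6259 -0.2299  0.2222] yaw 3.0878 q [-0.46  0.31  1.51 -0.    1.32 -1.97] t 15.35
```

{"op": "drive_tool", "data": {
  "increments": [
    [[221, 409, -9], 1.25],
    [[221, 409, -9], 1.25],
    [[221, 409, -9], 1.25],
    [[221, 409, -9], 1.25],
    [[221, 409, -9], 1.25],
    [[221, 409, -9], 1.25],
    [[221, 409, -9], 1.25],
    [[221, 409, -9], 1.25],
    [[221, 409, -9], 1.25],
    [[221, 409, -9], 1.25]
  ],
  "gripper": -1
}}

```text
time_s: 16.35
tcp_pos: [0.4254, 0.1916, 0.2314]
ee_rot: [-3.136, -0.001, 1.838]
wrist_force: [0.2, -0.4, 0.4]
width: 1.0
grasp_force: 0.0
```

{"op": "drive_tool", "data": {
  "increments": [
    [[0, 0, 0], 0],
    [[0, 0, 0], 0]
  ]
}}

```text
time_s: 16.55
tcp_pos: [0.4274, 0.1896, 0.2319]
ee_rot: [-3.138, 0.001, 1.84]
wrist_force: [-0.3, -0.3, 1.0]
width: 0.997
grasp_force: 0.0
```

```bash
python3 - <<'E'
from h import *
w=cam("wrist")
m,bb=maskat("shaver1",w,proj(w,[.427,.19,.02])[0]);print(bb,proj(w,[.427,.19,.034]),fit([(w,m)],box(.16,.032,.034),[.427,.19,1.838]))
for d in optics.pinpoint("shaver1",w): print(np.round(ray(w,d["position"],0),4))
c=max(cv2.findContours(m.astype(np.uint8),0,2)[0],key=cv2.contourArea);r=cv2.minAreaRect(c);print(r,ray(w,r[0],.03))
E
python3 d.py .427 .19 .006 1.838
```

```text
[322.6, 196.7, 41.8, 166.3] [[323.2893938 203.5375793]] (array([0.4267962 , 0.18861005, 1.84031648]), np.float64(0.06420248746871948))
[0.4261 0.1893 0.    ]
[ 0.3425 -0.0147 -0.    ]
((321.7076416015625, 197.4781494140625), (36.83872604370117, 165.26820373535156), 0.6986943483352661) [0.42426983 0.19430985 0.03      ]
mm [  1.9  -1.  226.9] turn about tool z -0.002 alt -0.002 tcp [0.4289 0.1886 0.2329] yaw 1.8364 q [ 0.26 -0.13  1.97 -0.    1.3  -0.  ] t 16.7
```

{"op": "drive_tool", "data": {
  "increments": [
    [[1, 0, 50], 0],
    [[1, 0, 100], 0],
    [[1, 0, 150], 0],
    [[1, 0, 190], 0],
    [[1, 0, 215], 0],
    [[1, 0, 225], 0],
    [[1, 0, 225], 0]
  ]
}}

```text
time_s: 17.4
tcp_pos: [0.4277, 0.1895, 0.0074]
ee_rot: [-3.138, 0.0, 1.836]
wrist_force: [-0.3, -0.5, -0.1]
width: 0.996
grasp_force: 0.0
```

{"op": "drive_tool", "data": {
  "increments": [
    [[0, 0, 0], 0],
    [[0, 0, 0], 0],
    [[0, 0, 0], 0],
    [[0, 0, 0], 0],
    [[0, 0, 0], 0],
    [[0, 0, 0], 0],
    [[0, 0, 0], 0],
    [[0, 0, 0], 0]
  ],
  "gripper": 1,
  "force": 50
}}

```text
time_s: 18.2
tcp_pos: [0.4293, 0.191, 0.0102]
ee_rot: [3.14, 0.0, 1.838]
wrist_force: [-1.8, -1.4, 5.5]
width: 0.363
grasp_force: 51.5
```

{"op": "drive_tool", "data": {
  "increments": [
    [[0, 0, -20], 0],
    [[0, 0, -60], 0],
    [[0, 0, -100], 0],
    [[0, 0, -150], 0],
    [[0, 0, -190], 0],
    [[0, 0, -190], 0],
    [[0, 0, -190], 0],
    [[0, 0, -190], 0]
  ]
}}

```text
time_s: 19.0
tcp_pos: [0.4265, 0.1902, 0.1962]
ee_rot: [-3.137, -0.0, 1.838]
wrist_force: [-1.2, -0.9, -3.9]
width: 0.364
grasp_force: 50.8
```

```bash
python3 - <<'E'
from h import *
M=[]
for i in range(8):
    w=cam("wrist"); o=get_obs(); M.append(np.r_[o["moment"],o["wrist_force"]])
print(np.round(M,3)[:,:2].tolist(),np.mean(M,0).round(3),o["width"],o["grasp_force"])
E
python3 d.py .74 -.17 .25 3.0866
python3 d.py .74 -.17 .25 -.055
```

```text
[[0.074, 0.066], [0.084, -0.057], [0.124, 0.009], [0.099, 0.008], [0.067, 0.078], [0.039, 0.022], [0.111, 0.056], [0.074, 0.001]] [ 8.400e-02  2.300e-02  1.000e-03  9.100e-02  5.800e-02 -3.015e+00] 0.36359911512900384 50.87878704071045
mm [-430.   205.5  -52.2] turn about tool z -1.249 alt -1.249 tcp [0.4283 0.1906 0.1981] yaw 1.8378 q [ 0.27 -0.09  2.   -0.    1.23  0.  ] t 19.4
mm [-430.   205.5  -52.2] turn about tool z 1.893 alt -4.39 tcp [0.4283 0.1906 0.1981] yaw 1.8378 q [ 0.27 -0.09  2.   -0.    1.23  0.  ] t 19.4
```

B: Mx is +0.084 with the bar along y, so its heavy end is at -y, which is tool -x. The target yaw is -0.055, and B goes in the left bay.

{"op": "drive_tool", "data": {
  "increments": [
    [[-30, 2, -10], 0.14],
    [[-70, 5, -20], 0.28],
    [[-110, 8, -20], 0.42],
    [[-150, 11, -20], 0.56],
    [[-190, 14, -20], 0.7],
    [[-230, 17, -20], 0.84],
    [[-265, 19, -20], 0.98],
    [[-295, 21, -20], 1.12],
    [[-320, 23, -20], 1.26],
    [[-335, 24, -20], 1.4]
  ]
}}

```text
time_s: 20.4
tcp_pos: [0.5408, -0.1284, 0.2187]
ee_rot: [3.141, -0.0, 0.43]
wrist_force: [0.2, 0.4, -2.3]
width: 0.361
grasp_force: 50.9
```

{"op": "drive_tool", "data": {
  "increments": [
    [[0, 0, 0], 0.14],
    [[0, 0, 0], 0.28],
    [[0, 0, 0], 0.42],
    [[0, 0, 0], 0.493],
    [[0, 0, 0], 0.493],
    [[0, 0, 0], 0.493]
  ]
}}

```text
time_s: 21.0
tcp_pos: [0.5401, -0.1262, 0.2186]
ee_rot: [3.142, 0.0, -0.054]
wrist_force: [-0.9, -0.0, -2.7]
width: 0.367
grasp_force: 50.9
```

```bash
python3 - <<'E'
from h import *
M=[]
for i in range(6):
    w=cam("wrist"); o=get_obs(); M.append(np.r_[o["moment"],o["wrist_force"]])
print(np.mean(M,0).round(3),o["width"],o["grasp_force"])
E
python3 d.py .540 -.127 .125 -.055
```

```text
[ 7.000e-03 -1.090e-01 -2.000e-03 -2.060e-01 -1.150e-01 -2.788e+00] 0.36158304888233034 50.897024273872375
mm [-0.1  0.9 93.8] turn about tool z 0.0 alt -6.283 tcp [ 0.5402 -0.1261  0.2188] yaw -0.0547 q [-0.36  0.08  1.79 -0.    1.27  1.27] t 21.3
```

My is -0.109, which puts the heavy end towards the robot, as wanted. Lowering, letting the deck tilt B.

{"op": "drive_tool", "data": {
  "increments": [
    [[0, 1, 40], 0],
    [[0, 1, 75], 0],
    [[0, 1, 94], 0],
    [[0, 1, 102], 0],
    [[0, 1, 110], 0],
    [[0, 1, 118], 0],
    [[0, 1, 126], 0],
    [[0, 1, 132], 0],
    [[0, 1, 137], 0],
    [[0, 1, 137], 0]
  ]
}}

```text
time_s: 22.3
tcp_pos: [0.5381, -0.1271, 0.082]
ee_rot: [-3.141, 0.005, -0.055]
wrist_force: [-5.8, -0.5, 0.6]
width: 0.363
grasp_force: 54.1
```

{"op": "drive_tool", "data": {
  "increments": [
    [[0, 0, 2], 0],
    [[0, 0, 4], 0],
    [[0, 0, 6], 0],
    [[0, 0, 8], 0],
    [[0, 0, 8], 0]
  ]
}}

```text
time_s: 22.8
tcp_pos: [0.5391, -0.1273, 0.075]
ee_rot: [3.141, 0.003, -0.055]
wrist_force: [-6.6, 0.4, 1.9]
width: 0.368
grasp_force: 55.1
```

{"op": "drive_tool", "data": {
  "increments": [
    [[0, 0, 0], 0],
    [[0, 0, 0], 0],
    [[0, 0, 0], 0],
    [[0, 0, 0], 0],
    [[0, 0, 0], 0],
    [[0, 0, 0], 0]
  ],
  "gripper": -1
}}

```text
time_s: 23.4
tcp_pos: [0.5402, -0.1271, 0.0739]
ee_rot: [3.142, -0.0, -0.055]
wrist_force: [0.0, -0.2, -0.5]
width: 1.0
grasp_force: 0.0
```

{"op": "drive_tool", "data": {
  "increments": [
    [[0, 0, -40], 0],
    [[0, 0, -85], 0],
    [[40, 0, -105], 0],
    [[80, 0, -105], 0],
    [[114, 0, -105], 0],
    [[114, 0, -105], 0],
    [[114, 0, -105], 0]
  ]
}}

```text
time_s: 24.1
tcp_pos: [0.6536, -0.1332, 0.1778]
ee_rot: [-3.141, 0.002, -0.055]
wrist_force: [-1.4, -0.2, -0.1]
width: 1.001
grasp_force: 0.0
```

{"op": "drive_tool", "data": {
  "increments": [
    [[0, 0, 0], 0],
    [[0, 0, 0], 0],
    [[0, 0, 0], 0],
    [[0, 0, 0], 0],
    [[0, 0, 0], 0],
    [[0, 0, 0], 0]
  ],
  "gripper": 1
}}

```text
time_s: 24.7
tcp_pos: [0.6538, -0.1334, 0.179]
ee_rot: [3.142, -0.0, -0.055]
wrist_force: [-0.1, 0.4, 0.2]
width: 0.003
grasp_force: 0.0
```

```bash
cat > chk.py <<'E'
from h import *
def P(x0,y0,ps,s,n,l):
    c,t=np.cos(np.radians(25)),np.sin(np.radians(25)); a=.0026+s*c-n*t; z=.063+s*t+n*c
    return [x0+a*np.cos(ps)-l*np.sin(ps),y0+a*np.sin(ps)+l*np.cos(ps),z]
g=(.540,-.177,-.055)
for cn in("top","scene"):
    w=cam(cn)
    for l in(-.05,.05):
        m,bb=maskat("shaver1",w,proj(w,P(*g,0,.017,l))[0])
        best=max((np.minimum(a,m).sum()/np.maximum(a,m).sum(),ds,dl) for ds in np.arange(-.016,.03,.002) for dl in np.arange(-.008,.009,.002) for a in [hullmask(w,np.array([P(*g,s+ds,n,l+d+dl) for s in(-.08,.08) for n in(0,.034) for d in(-.016,.016)]))])
        print(cn,l,bb,np.round(best,3))
E
python3 chk.py; python3 d.py .655 -.132 .115 -.055
```

```text
top -0.05 [400.3, 255.6, 8.4, 40.4] [0.    0.028 0.008]
top 0.05 [400.3, 255.6, 8.4, 40.4] [ 0.197 -0.008  0.008]
scene -0.05 [216.8, 150.2, 64.8, 26.8] [ 0.552 -0.004  0.002]
scene 0.05 [246.8, 173.2, 68.2, 29.1] [0.826 0.    0.   ]
mm [ 1.  -1.4 63.8] turn about tool z -0.0 alt -0.0 tcp [ 0.6539 -0.1334  0.1788] yaw -0.0552 q [-0.31  0.35  1.55  0.    1.24  1.32] t 25.0
```

B also looks close to seated. I push it to the stop the same way to be sure.

{"op": "drive_tool", "data": {
  "increments": [
    [[2, 0, 30], 0],
    [[2, 0, 58], 0],
    [[2, 0, 64], 0],
    [[-8, 0, 64], 0],
    [[-16, 0, 64], 0],
    [[-22, 0, 65], 0],
    [[-26, 0, 66], 0],
    [[-29, 0, 67], 0],
    [[-29, 0, 67], 0]
  ]
}}

```text
time_s: 25.9
tcp_pos: [0.6247, -0.1318, 0.1123]
ee_rot: [3.141, -0.001, -0.055]
wrist_force: [0.5, 0.3, 0.1]
width: -0.002
grasp_force: 0.0
```

{"op": "drive_tool", "data": {
  "increments": [
    [[-2, 0, 1], 0],
    [[-4, 0, 2], 0],
    [[-6, 0, 3], 0],
    [[-6, 0, 3], 0]
  ]
}}

```text
time_s: 26.3
tcp_pos: [0.6205, -0.1317, 0.1098]
ee_rot: [3.141, -0.004, -0.055]
wrist_force: [4.0, -0.1, 2.4]
width: 0.0
grasp_force: 1.9
```

{"op": "drive_tool", "data": {
  "increments": [
    [[-2, 0, 0.5], 0],
    [[-4, 0, 1], 0],
    [[-4, 0, 1], 0]
  ]
}}

```text
time_s: 26.6
tcp_pos: [0.6199, -0.1322, 0.1107]
ee_rot: [3.14, -0.012, -0.056]
wrist_force: [8.3, -0.1, 4.2]
width: 0.003
grasp_force: 4.5
```

{"op": "drive_tool", "data": {
  "increments": [
    [[10, 0, -10], 0],
    [[20, 0, -50], 0],
    [[40, 0, -95], 0],
    [[80, 0, -130], 0],
    [[120, 80, -130], 0],
    [[120, 120, -130], 0],
    [[120, 160, -130], 0],
    [[120, 200, -130], 0],
    [[120, 200, -130], 0]
  ]
}}

```text
time_s: 27.5
tcp_pos: [0.7209, -0.3443, 0.2354]
ee_rot: [3.14, 0.005, -0.062]
wrist_force: [-0.8, -0.3, -0.5]
width: -0.002
grasp_force: 0.0
```

```bash
python3 chk.py
python3 - <<'E'
from h import *
a=cam("top")
for n in("clothes_brush","tape_roll","button_jar","shaver1"): print(n,[(np.round(d["position"],1).tolist(),round(d["confidence"],2)) for d in optics.pinpoint(n,a)])
E
```

```text
top -0.05 [448.2, 258.2, 23.7, 71.0] [ 0.848 -0.002  0.002]
top 0.05 [402.4, 258.1, 19.9, 73.6] [ 0.875 -0.002  0.002]
scene -0.05 [216.9, 151.3, 62.9, 26.6] [ 0.823 -0.004  0.002]
scene 0.05 [248.8, 172.5, 67.2, 34.2] [ 0.785 -0.006  0.   ]
clothes_brush [([259.2, 213.6], 0.71), ([402.0, 255.0], 0.53)]
tape_roll [([331.7, 164.9], 0.94), ([260.5, 213.7], 0.67)]
button_jar [([156.8, 240.6], 0.6), ([329.2, 166.0], 0.27)]
shaver1 [([352.0, 347.8], 0.78), ([400.8, 252.6], 0.69), ([444.5, 258.5], 0.63)]
```

Both shavers fit the seated poses in both cameras (IoU 0.79–0.88, within a few mm), and the bystanders and the yellow look-alike haven't moved. Handing in.

```bash
python3 -c "
from h import *
print(ticket.job_done())"
```

```text
the job is handed in; nothing more can be done
None
```

Job handed in: both shavers are in the rack, one in each bay, pushed down to the stop with the heavy end (told by the wrist moment) at the bottom; the brush, tape roll, jar and yellow look-alike were left where they were.

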